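Release the latched speed key

ROBOT

A 6-joint arm with a two-finger parallel gripper is mounted at the origin on the work surface. World frame = base frame: x ahead of the robot, y to its left, z up, the work surface at z = 0. Lengths are in mm, angles in rad, forces in N, time in s.
With the tool pointing down it reaches from about 300 to 775 mm from the base axis. Payload 14.6 kg.
Tool frame: the origin (TCP) lies at the very end of the fingers, on their centre line; the grasp point (between the pads) lies 19 mm behind it; z points along the fingers, x is the direction in which the jaws open and shut, and the axes are right-handed (so a half turn about z gives the same grasp; the last joint's range is limited). The gripper opens to 94 mm and grips with 3 to 60 N. Pads are 16 mm wide; open, the fingers measure 119 mm over their backs; the gripper's body (75 mm by 177 mm) begins 78 mm behind the grasp point.
Start: joints at [1.138, 0.3, 1.521, -0, 1.321, -0.067], TCP at [196.73, 513.602, 205.446] pointing down, gripper open.
Joint ranges: [-3.03, 3.03], [-0.79, 2.21], [0.23, 2.52], [-1.04, 4.18], [0, 3.07], [-2.55, 2.55]. Speed limits (rad/s): [2.22, 2.22, 2.57, 3.14, 3.14, 3.14].

INTERFACE

Orientations are given as a rotation vector (axis times angle).
In Python, from bench import bot gives the robot as it stands.
- The arm moves only by the tool arm_command, never from a script. Its argument "moves" is a list of rows, each a list of 2 entries, a list of its own where there are three numbers: the shift along the tool's x, y, z in cm, then the turn about the tool's z in degrees. In form: [[[dx, dy, dz], yaw], ...]. A call has 1 to 10 rows; each row is the pose to reach, as a shift and turn from the pose measured when the call began, along the tool's axes at that moment; what a row does not reach only later rows make up. A row lasts 1/12 s, in which the tool goes at most 41.7 mm and 7.16 degrees, less where a joint would pass 70% of its speed; a pose out of reach is approached as far as the arm can. A call with a gripper value outside its range is refused whole. "gripper" is the closure, from -1 (fully open) to 1 (shut), set as the call begins (left out, the last holds). The fingers move at their own pace and stop on an object; the grip force is fixed at half the most. Time passes only in rows, so rows that repeat a pose let the fingers close. It gives the time, the measured TCP pose, the force and the opening at its end, in the units of the state.
- bot.state(): the state, without advancing time (a new reading comes with each control period).
- bot.get_image(name): name is "scene" or "top"; returns a dict with "pixels" (420x560x3 uint8, red, green, blue), "K" (3x3 intrinsics, pixels), "world_from_camera" (4x4, takes a point from camera to world coordinates). Camera axes: x right, y down, z forward; pixel columns grow to the right and rows downward; lengths in mm; the calibration is good to about 2 mm. A picture is of the moment at which its call begins. There is no depth.
- bot.close_job(): hands the job in, once; it reports no verdict.
The state is a dict: "time_s": time; "q": joint angles; "dq": joint speeds; "tau": joint torques, N m; "position": TCP position; "tcp_rot": TCP orientation; "wrist_force": force on the tool from outside, world axes, zero at the start; "ft_torque": the same for the moment, N m; "gripper_width": opening from 0.0 (shut) to 1.0 (fully open).
Only numpy, scipy, OpenCV 4.12 (cv2) and the standard library are available. Lean on these libraries where they do the work, as an engineer would, in place of code of your own. Each camera call takes 0.05 s, during which the arm holds its last target. There are 200 camera calls.

TASK

Before the lathe is powered up, no speed may be selected: on the green selector box one of the four white keys is still latched down, while the other three are up. Feel for it with light fingertip taps, press it down to its stop so that it lets go, and leave all four keys standing up; never push a raised key more than about halfway down, and leave the things lying around on the bench where they are.

Things in the scene. Friction and masses are not known exactly. Their poses are not given: they have to be found in the camera images.
- selector: Speed selector: a green steel box bolted to the bench, 150 mm along its x, 340 mm along its y, 60 mm high; origin at the centre of its underside on the bench, z up. Along its y axis, on the centre line of its top (x = 0), stand four white keys at y = -110, -50, +10 and +70 mm, then a fixed red mushroom stop (38 mm across, reaching 30 mm above the box's top) at y = +135 mm
- key_1_top (a point): Centre of the top face of the white square key at y = -110 mm of the selector; cap 30 x 30 mm, all four alike; it moves with the key. Raised, the face is 18 mm above the box's top (78 mm above the bench); latched, 12 mm; fully pressed, 8 mm
- key_1 (a joint): How far the key at y = -110 mm is down, in m: 0 raised, 0.006 latched, 0.010 at its stop. A raised key is springy (1 N to start, 0.4 N more per mm, 5 N at the stop) and comes back up after a tap; pressed more than 7.5 mm down it counts as selected. The latched key does not give until pushed with about 3.4 N; pressed on to its stop (about 5 N, it lets go near 8 mm) it is released and follows the finger up to 0
- key_2_top (a point): Centre of the top face of the white square key at y = -50 mm of the selector; cap 30 x 30 mm, all four alike; it moves with the key. Raised, the face is 18 mm above the box's top (78 mm above the bench); latched, 12 mm; fully pressed, 8 mm
- key_2 (a joint): How far the key at y = -50 mm is down, in m: 0 raised, 0.006 latched, 0.010 at its stop. A raised key is springy (1 N to start, 0.4 N more per mm, 5 N at the stop) and comes back up after a tap; pressed more than 7.5 mm down it counts as selected. The latched key does not give until pushed with about 3.4 N; pressed on to its stop (about 5 N, it lets go near 8 mm) it is released and follows the finger up to 0
- key_3_top (a point): Centre of the top face of the white square key at y = 10 mm of the selector; cap 30 x 30 mm, all four alike; it moves with the key. Raised, the face is 18 mm above the box's top (78 mm above the bench); latched, 12 mm; fully pressed, 8 mm
- key_3 (a joint): How far the key at y = 10 mm is down, in m: 0 raised, 0.006 latched, 0.010 at its stop. A raised key is springy (1 N to start, 0.4 N more per mm, 5 N at the stop) and comes back up after a tap; pressed more than 7.5 mm down it counts as selected. The latched key does not give until pushed with about 3.4 N; pressed on to its stop (about 5 N, it lets go near 8 mm) it is released and follows the finger up to 0
- key_4_top (a point): Centre of the top face of the white square key at y = 70 mm of the selector; cap 30 x 30 mm, all four alike; it moves with the key. Raised, the face is 18 mm above the box's top (78 mm above the bench); latched, 12 mm; fully pressed, 8 mm
- key_4 (a joint): How far the key at y = 70 mm is down, in m: 0 raised, 0.006 latched, 0.010 at its stop. A raised key is springy (1 N to start, 0.4 N more per mm, 5 N at the stop) and comes back up after a tap; pressed more than 7.5 mm down it counts as selected. The latched key does not give until pushed with about 3.4 N; pressed on to its stop (about 5 N, it lets go near 8 mm) it is released and follows the finger up to 0
- gouge: Turning gouge lying on the bench: wooden handle 160 mm long, 26 mm thick, steel blade 170 mm along +x; origin on the bench under the middle. Bystander, loose
- chuck_key: Steel T-shaped chuck key lying flat, 97 mm along +x from the 90 mm cross bar, 12 mm thick; origin under the cross bar. Bystander, loose
- faceplate: Steel faceplate, 90 mm disc with a 44 mm hub on top, 38 mm high; origin under its centre. Bystander, loose
- wood_bowl: Turned wooden bowl, 120 mm across, 50 mm high; origin under its centre. Bystander, loose
- wax_tin: Orange wax tin, 72 mm across, 70 mm high; origin under its centre. Bystander, loose
- live_centre: Steel lathe centre standing point up, 40 mm across, 56 mm high; origin under its centre. Bystander, loose
- blank_wood: Dark wooden blank, 50 x 100 x 50 mm, long along its y; origin under its centre. Bystander, loose

How it is judged:
By the outcome, as a careful person would: the job done as asked, in the order asked, and still so for the second after the job is handed in, with the robot touching nothing.
It also fails if it takes over 48 s, if anything falls off the work surface, if the arm or the gripper's body presses on something with over 40 N, if the wrist force passes 120 N, or if a joint passes its speed limit or range.

## Working session

There is one attempt and no reset: what is moved stays moved. The work goes in short steps, Python scripts to look and compute and a tool call to move; the robot and the scene stay as the last step left them, time stands still between calls to the robot, and variables do not carry over. Pictures are saved under pics/ and viewed, about 8 in all and at most 12, crops included, and the job is handed in when it is done.

Besides the shell and the picture viewer there is one more tool, called after ">>>" by a JSON object that holds its "name" and its "arguments", one argument or row to a line. arm_command: Moves the arm, as the interface text tells. Its arguments: {"type":"object","properties":{"moves":{"type":"array"},"gripper":{"type":"number"}},"required":["moves"]}

```bash
mkdir -p pics; python3 - <<'E'
from bench import bot
import cv2,numpy as np
s=bot.state();print(s)
for n in("top","scene"):
    im=bot.get_image(n);cv2.imwrite(f"pics/{n}0.png",im["pixels"][:,:,::-1]);np.savez(f"{n}0.npz",**im);print(im["K"],im["world_from_camera"])
E
```

```text
{'time_s': 0.0, 'q': array([ 1.13842012e+00,  3.00498913e-01,  1.52159687e+00, -1.40845368e-05,
        1.32069413e+00, -6.66128338e-02]), 'dq': array([-4.79906108e-04,  1.84325648e-05,  1.16920555e-03, -1.20395682e-03,
       -8.45278965e-04, -1.16517597e-03]), 'tau': array([ 1.17999069e-03, -5.31815350e+01, -3.52740490e+01,  7.09154131e-02,
        2.45069020e-02, -8.27157896e-05]), 'position': array([196.61410063, 513.3684345 , 204.86439728]), 'tcp_rot': array([ 2.58787937e+00,  1.78004710e+00, -1.60573294e-03]), 'wrist_force': array([0.38540723, 0.18549152, 0.05228075]), 'ft_torque': array([0.00804803, 0.00958438, 0.02875654]), 'gripper_width': 1.0012038399412995}
[[546.83096032   0.         269.07833656]
 [  0.         546.83096032 201.0407609 ]
 [  0.           0.           1.        ]] [[-2.39363424e-02 -9.94051551e-01  1.06247656e-01  4.31246517e+02]
 [-9.99397111e-01  2.11197060e-02 -2.75567013e-02  8.81212688e-01]
 [ 2.51488624e-02 -1.06843207e-01 -9.93957778e-01  1.24864326e+03]
 [ 0.00000000e+00  0.00000000e+00  0.00000000e+00  1.00000000e+00]]
[[445.51622787   0.         285.32743004]
 [  0.         445.51622787 203.50002761]
 [  0.           0.           1.        ]] [[ 7.71968766e-01  5.31657702e-01 -3.48431218e-01  9.41768044e+02]
 [ 6.35569088e-01 -6.36277494e-01  4.37267521e-01 -4.81741565e+02]
 [ 1.07777033e-02 -5.59008980e-01 -8.29091552e-01  9.57265700e+02]
 [ 0.00000000e+00  0.00000000e+00  0.00000000e+00  1.00000000e+00]]
```

View pics/top0.png

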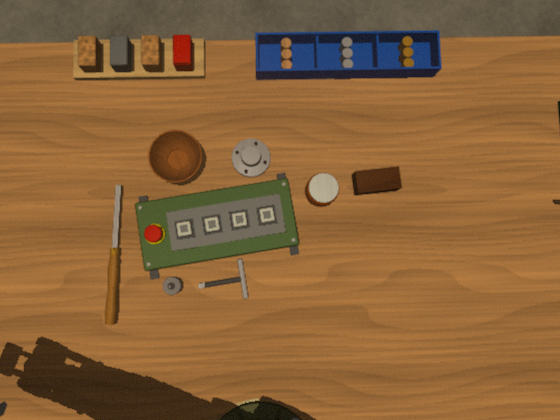

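View pics/scene0.png

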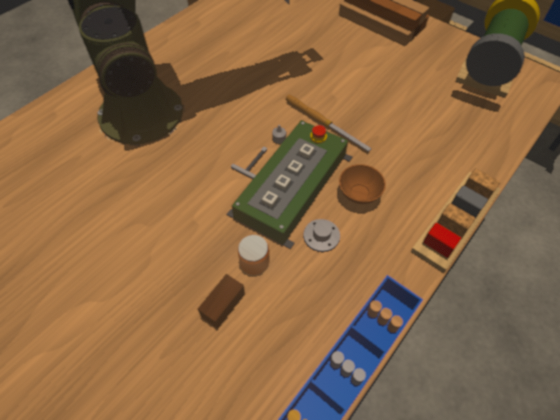

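The top view shows the red stop at (153,233) and keys at about (184,229), (211,224), (239,219) and (267,214). Key 1 is the one farthest from the stop.

```bash
cat > h.py <<'E'
import numpy as np,cv2
def ray(d,uv):
    T=d["world_from_camera"];r=T[:3,:3]@np.linalg.solve(d["K"],[*uv,1]);return T[:3,3],r/np.linalg.norm(r)
def onz(d,uv,z):
    o,r=ray(d,uv);return o+r*(z-o[2])/r[2]
def proj(d,p):
    T=d["world_from_camera"];c=T[:3,:3].T@(np.array(p)-T[:3,3]);q=d["K"]@c;return q[:2]/q[2]
def blobs(m,lo,hi):
    n,l,st,c=cv2.connectedComponentsWithStats(m.astype(np.uint8));return [(c[i],st[i]) for i in range(1,n) if lo<st[i,4]<hi]
E
python3 - <<'E'
from h import *
for n in("top","scene"):
    d=dict(np.load(n+"0.npz"));hsv=cv2.cvtColor(d["pixels"],cv2.COLOR_RGB2HSV)
    H,S,V=[hsv[...,i].astype(int) for i in range(3)]
    g=max(blobs((H>40)&(H<80)&(S>70)&(V>40),1500,40000),key=lambda b:b[1][4]);print(n,"green",g)
    x,y,w,h=g[1][:4]
    win=np.zeros(H.shape,bool);win[y:y+h,x:x+w]=1
    print("keys")
    for c,s in sorted(blobs(win&(S<60)&(V>150),20,800),key=lambda b:b[0][0]): print(c.round(1),s,onz(d,c,78).round(1),onz(d,c,72).round(1))
    print("red")
    for c,s in blobs(win&((H<8)|(H>172))&(S>170)&(V>120),20,2000): print(c.round(1),s,onz(d,c,88).round(1))
    print("tcp proj",proj(d,[197,513,205]))
E
```

```text
Traceback (most recent call last):
ValueError: max() iterable argument is empty
```

```bash
python3 - <<'E'
from h import *
for n,win_ in(("top",(130,170,175,105)),("scene",(225,115,130,130))):
    d=dict(np.load(n+"0.npz"));hsv=cv2.cvtColor(d["pixels"],cv2.COLOR_RGB2HSV)
    H,S,V=[hsv[...,i].astype(int) for i in range(3)]
    x,y,w,h=win_
    win=np.zeros(H.shape,bool);win[y:y+h,x:x+w]=1
    G=win&(H>35)&(H<80)&(S>70)&(V>30)
    print(n,"green px",G.sum(), hsv[198,180] if n=="top" else hsv[190,250])
    pts=np.argwhere(G)[:,::-1].astype(np.float32)
    if len(pts): r=cv2.minAreaRect(pts);print(r,[onz(d,b,60).round(0)[:2] for b in cv2.boxPoints(r)])
    print("keys")
    for c,s in sorted(blobs(win&(S<60)&(V>150),20,800),key=lambda b:b[0][0]): print(c.round(1),s,onz(d,c,78).round(1),onz(d,c,72).round(1))
    print("red")
    for c,s in blobs(win&((H<8)|(H>172))&(S>170)&(V>120),20,2000): print(c.round(1),s,onz(d,c,88).round(1))
    print("tcp proj",proj(d,[197,513,205]))
    c=d["pixels"][y:y+h,x:x+w,::-1];cv2.imwrite(f"pics/{n}c.png",cv2.resize(c,None,fx=4,fy=4,interpolation=cv2.INTER_CUBIC))
E
```

```text
top green px 5292 [ 40 118  93]
((216.04052734375, 223.74325561523438), (67.56798553466797, 155.68585205078125), 80.53767395019531) [array([560., 262.]), array([609., -73.]), array([463., -93.]), array([415., 238.])]
keys
[183.8 229.1] [177 222  14  14  79] [500.1 151.8  78. ] [500.4 152.6  72. ]
[211.5 224.2] [205 218  14  13  78] [509.2  92.8  78. ] [509.6  93.3  72. ]
[238.8 219.3] [233 213  13  13  79] [518.4  34.4  78. ] [518.8  34.5  72. ]
[240.3 267.6] [239 260   4  15  23] [415.7  32.9  78. ] [415.6  33.1  72. ]
[250.5 172. ] [238 170  24   6  83] [620.5   7.2  78. ] [621.4   7.2  72. ]
[266.  214.7] [260 208  14  14  76] [527.1 -24.3  78. ] [527.6 -24.4  72. ]
red
[152.3 233.1] [144 225  17  17 220] [492.6 216.8  88. ]
tcp proj [-22.56655716 395.58505352]
scene green px 2870 [ 39 122  88]
((290.46539306640625, 173.68511962890625), (57.00657272338867, 118.06438446044922), 35.36246109008789) [array([471., -94.]), array([394., 270.]), array([567., 253.]), array([616., -92.])]
keys
[252.8 240.6] [240 236  27   9 187] [ 580.  -142.8   78. ] [ 577.6 -140.5   72. ]
[269.7 196.9] [263 191  14  12  76] [531.4 -27.3  78. ] [528.6 -24.2  72. ]
[282.5 180. ] [276 175  14  11  74] [522.6  31.5  78. ] [519.7  35.   72. ]
[294.7 165.3] [289 160  13  11  63] [516.5  87.1  78. ] [513.6  91.   72. ]
[306.3 148.6] [300 144  13  10  61] [504.7 149.8  78. ] [501.7 154.1  72. ]
[323.8 230.5] [316 225  14  10  75] [687.3 -19.1  78. ] [685.5 -15.9  72. ]
[324.7 241.6] [309 236  28   9  97] [706.2 -41.1  78. ] [704.6 -38.1  72. ]
red
[319.  129.7] [313 125  13  10 108] [495.  216.2  88. ]
tcp proj [301.94993161  -2.11806836]
```

View pics/scenec.png

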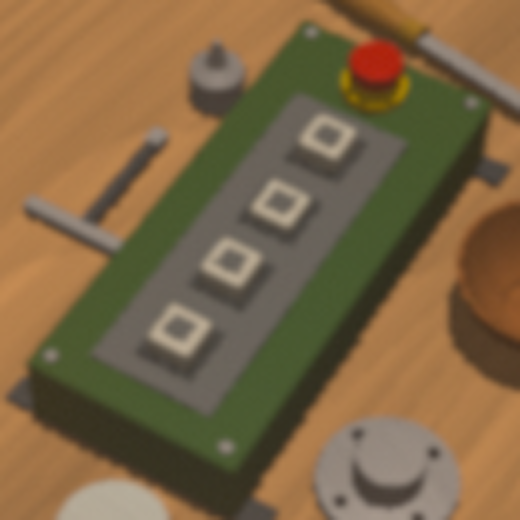

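Where the two views disagree at z=78, key 3 stands out by about 2.9 mm in x and 2.8 mm in y. That fits it being 6 mm lower, so key 3 is my suspect, to be checked by tapping. Spacing (about 59.5 mm) and the stop position agree with the stated sizes.

```bash
cat >> h.py <<'E'
from scipy.spatial.transform import Rotation as Ro
K={1:(527.3,-24.4),2:(518.4,34.4),3:(509.4,93.0),4:(500.3,151.9)}
def go(s,x,y,z):
    R=Ro.from_rotvec(s["tcp_rot"]);X=R.apply([1,0,0])
    print("t",round(s["time_s"],2),"pos",s["position"].round(2),"F",s["wrist_force"].round(2),"w",round(s["gripper_width"],3),
     "shift cm",(R.inv().apply(np.array([x,y,z])-s["position"])/10).round(3),"x-angle",np.degrees(np.arctan2(X[1],X[0])).round(2))
E
python3 -c "
from h import *
from bench import bot
go(bot.state(),*K[4],110)"
```

```text
t 0.1 pos [196.63 513.4  204.94] F [0.05 0.66 0.29] w 1.002 shift cm [-22.887  41.288   9.517] x-angle 69.04
```

>>> {"name": "arm_command", "arguments": {
  "moves": [
    [[-2, 3.6, 0], -6],
    [[-4, 7.2, 0], -12],
    [[-6, 10.8, 0], -18],
    [[-8, 14.4, 0], -24],
    [[-10, 18, 0], -29.7],
    [[-12, 21.6, 0], -29.7],
    [[-14, 25.2, 0], -29.7],
    [[-16, 28.8, 0], -29.7],
    [[-18, 32.4, 0], -29.7],
    [[-20, 36, 0], -29.7]
  ],
  "gripper": 1
}}

```text
time_s: 0.93
position: [462.1, 196.0, 205.0]
tcp_rot: [2.046, 2.384, -0.002]
wrist_force: [-0.3, 1.2, 0.0]
gripper_width: 0.327
```

```bash
python3 -c "
from h import *
from bench import bot
go(bot.state(),*K[4],90)"
```

```text
t 0.93 pos [462.11 195.96 205.04] F [-0.27  1.22  0.01] w 0.327 shift cm [-4.925  3.114 11.506] x-angle 98.74
```

>>> {"name": "arm_command", "arguments": {
  "moves": [
    [[-2.5, 1.5, 2], 0],
    [[-4.9, 3.1, 4], 0],
    [[-4.9, 3.1, 7], 0],
    [[-4.9, 3.1, 9.5], 0],
    [[-4.9, 3.1, 11], 0],
    [[-4.9, 3.1, 11.5], 0],
    [[-4.9, 3.1, 11.5], 0],
    [[-4.9, 3.1, 11.5], 0]
  ]
}}

```text
time_s: 1.6
position: [500.5, 152.3, 90.8]
tcp_rot: [2.045, 2.384, -0.001]
wrist_force: [-0.7, -0.0, -0.5]
gripper_width: 0.006
```

```bash
python3 -c "
from h import *
from bench import bot
go(bot.state(),*K[4],75.5)"
```

```text
t 1.6 pos [500.46 152.3   90.83] F [-0.65 -0.01 -0.54] w 0.006 shift cm [-0.036 -0.021  1.533] x-angle 98.75
```

>>> {"name": "arm_command", "arguments": {
  "moves": [
    [[0, 0, 0.5], 0],
    [[0, 0, 1.0], 0],
    [[0, 0, 1.25], 0],
    [[0, 0, 1.45], 0],
    [[0, 0, 1.55], 0],
    [[0, 0, 1.55], 0],
    [[0, 0, 1.55], 0]
  ]
}}

```text
time_s: 2.18
position: [500.5, 152.4, 75.5]
tcp_rot: [2.045, 2.384, -0.001]
wrist_force: [0.1, 1.6, 1.1]
gripper_width: 0.009
```

>>> {"name": "arm_command", "arguments": {
  "moves": [
    [[0, 0, 0.05], 0]
  ]
}}

```text
time_s: 2.27
position: [500.6, 152.4, 75.2]
tcp_rot: [2.045, 2.384, -0.0]
wrist_force: [-0.3, 0.5, 1.3]
gripper_width: 0.007
```

>>> {"name": "arm_command", "arguments": {
  "moves": [
    [[0, 0, 0.05], 0]
  ]
}}

```text
time_s: 2.35
position: [500.6, 152.4, 74.8]
tcp_rot: [2.045, 2.384, -0.0]
wrist_force: [-0.9, -0.5, 2.2]
gripper_width: 0.007
```

>>> {"name": "arm_command", "arguments": {
  "moves": [
    [[0, 0, 0], 0]
  ]
}}

```text
time_s: 2.43
position: [500.5, 152.3, 74.8]
tcp_rot: [2.045, 2.384, -0.0]
wrist_force: [-0.1, -0.4, 1.7]
gripper_width: 0.005
```

>>> {"name": "arm_command", "arguments": {
  "moves": [
    [[0, 0, 0], 0]
  ]
}}

```text
time_s: 2.52
position: [500.5, 152.4, 74.9]
tcp_rot: [2.045, 2.384, -0.0]
wrist_force: [-0.8, 0.2, 3.1]
gripper_width: 0.005
```

Key 4 pushes back with about 2 N at 3 mm, so it is raised. Next is key 3.

>>> {"name": "arm_command", "arguments": {
  "moves": [
    [[0, 0, -1.5], 0],
    [[-3, 0, -1.5], 0],
    [[-5.96, 0, -1.5], 0],
    [[-5.96, 0, -1.0], 0],
    [[-5.96, 0, -0.5], 0],
    [[-5.96, 0, -0.2], 0],
    [[-5.96, 0, 0], 0],
    [[-5.96, 0, 0], 0],
    [[-5.96, 0, 0], 0]
  ]
}}

```text
time_s: 3.27
position: [509.5, 94.1, 74.8]
tcp_rot: [2.044, 2.385, -0.001]
wrist_force: [-1.1, -0.3, 0.8]
gripper_width: 0.003
```

>>> {"name": "arm_command", "arguments": {
  "moves": [
    [[0, 0, 0], 0]
  ]
}}

```text
time_s: 3.35
position: [509.5, 94.5, 75.0]
tcp_rot: [2.043, 2.386, -0.0]
wrist_force: [0.4, 0.7, 0.3]
gripper_width: 0.002
```

>>> {"name": "arm_command", "arguments": {
  "moves": [
    [[0, 0, 0], 0]
  ]
}}

```text
time_s: 3.43
position: [509.6, 94.8, 75.1]
tcp_rot: [2.042, 2.386, -0.0]
wrist_force: [-0.5, -0.2, -1.4]
gripper_width: 0.0
```

>>> {"name": "arm_command", "arguments": {
  "moves": [
    [[0, 0, 0], 0]
  ]
}}

```text
time_s: 3.52
position: [509.6, 95.1, 75.2]
tcp_rot: [2.042, 2.386, 0.0]
wrist_force: [0.6, -0.5, -1.3]
gripper_width: 0.003
```

>>> {"name": "arm_command", "arguments": {
  "moves": [
    [[0, 0, 0], 0]
  ]
}}

```text
time_s: 3.6
position: [509.6, 95.2, 75.4]
tcp_rot: [2.041, 2.386, 0.0]
wrist_force: [0.1, 0.1, 0.5]
gripper_width: 0.003
```

Key 3 shows no force 3 mm below the raised height, so it feels latched. I'll confirm at 73.3 mm, which is still less than half travel.

>>> {"name": "arm_command", "arguments": {
  "moves": [
    [[-0.2, 0, 0.1], 0],
    [[-0.2, 0, 0.21], 0],
    [[-0.2, 0, 0.21], 0],
    [[-0.2, 0, 0.21], 0]
  ]
}}

```text
time_s: 3.93
position: [509.9, 93.2, 73.1]
tcp_rot: [2.042, 2.386, 0.0]
wrist_force: [0.9, -0.2, -0.0]
gripper_width: 0.008
```

>>> {"name": "arm_command", "arguments": {
  "moves": [
    [[0, 0, 0], 0]
  ]
}}

```text
time_s: 4.02
position: [509.9, 93.1, 73.1]
tcp_rot: [2.042, 2.386, 0.0]
wrist_force: [0.2, -0.7, 0.6]
gripper_width: 0.005
```

>>> {"name": "arm_command", "arguments": {
  "moves": [
    [[0, 0, 0], 0]
  ]
}}

```text
time_s: 4.1
position: [509.9, 93.2, 73.2]
tcp_rot: [2.042, 2.386, 0.0]
wrist_force: [0.5, -0.3, 0.2]
gripper_width: 0.004
```

>>> {"name": "arm_command", "arguments": {
  "moves": [
    [[0, 0, 0], 0]
  ]
}}

```text
time_s: 4.18
position: [509.9, 93.1, 73.2]
tcp_rot: [2.042, 2.386, 0.0]
wrist_force: [0.9, 0.8, -1.1]
gripper_width: 0.002
```

A raised key would give about 3 N here and this gives none, so key 3 is latched. I'll press it to its stop and follow it back up.

>>> {"name": "arm_command", "arguments": {
  "moves": [
    [[0, 0, 0.12], 0],
    [[0, 0, 0.25], 0],
    [[0, 0, 0.38], 0],
    [[0, 0, 0.48], 0],
    [[0, 0, 0.55], 0],
    [[0, 0, 0.58], 0],
    [[0, 0, 0.58], 0],
    [[0, 0, 0.58], 0]
  ]
}}

```text
time_s: 4.85
position: [510.2, 93.2, 68.1]
tcp_rot: [2.042, 2.386, 0.001]
wrist_force: [-1.6, -0.6, 11.9]
gripper_width: 0.006
```

>>> {"name": "arm_command", "arguments": {
  "moves": [
    [[0, 0, -0.2], 0],
    [[0, 0, -0.4], 0],
    [[0, 0, -0.6], 0],
    [[0, 0, -0.7], 0],
    [[0, 0, -0.7], 0],
    [[0, 0, -0.7], 0]
  ]
}}

```text
time_s: 5.35
position: [510.2, 93.2, 75.0]
tcp_rot: [2.042, 2.386, 0.001]
wrist_force: [-0.8, -0.5, 1.4]
gripper_width: 0.007
```

>>> {"name": "arm_command", "arguments": {
  "moves": [
    [[0, 0, 0], 0]
  ]
}}

```text
time_s: 5.43
position: [510.1, 93.1, 74.9]
tcp_rot: [2.042, 2.386, 0.001]
wrist_force: [-1.1, -0.8, 1.3]
gripper_width: 0.006
```

>>> {"name": "arm_command", "arguments": {
  "moves": [
    [[0, 0, 0], 0]
  ]
}}

```text
time_s: 5.52
position: [510.1, 93.2, 74.8]
tcp_rot: [2.042, 2.386, 0.001]
wrist_force: [-0.5, 0.1, 1.5]
gripper_width: 0.006
```

>>> {"name": "arm_command", "arguments": {
  "moves": [
    [[0, 0, 0], 0]
  ]
}}

```text
time_s: 5.6
position: [510.2, 93.1, 74.7]
tcp_rot: [2.042, 2.386, 0.001]
wrist_force: [-1.1, 0.0, 1.7]
gripper_width: 0.008
```

Key 3 now pushes back at 75 mm, so it is released. I'll tap keys 2 and 1 to confirm they are raised.

>>> {"name": "arm_command", "arguments": {
  "moves": [
    [[0, 0, -1.5], 0],
    [[-3, 0, -1.5], 0],
    [[-5.95, 0, -1.5], 0],
    [[-5.95, 0, -1.5], 0],
    [[-5.95, 0, -0.8], 0],
    [[-5.95, 0, -0.3], 0],
    [[-5.95, 0, 0], 0],
    [[-5.95, 0, 0], 0],
    [[-5.95, 0, 0], 0],
    [[-5.95, 0, 0], 0]
  ]
}}

```text
time_s: 6.43
position: [519.1, 34.9, 74.7]
tcp_rot: [2.041, 2.387, 0.001]
wrist_force: [-1.4, -0.2, 1.3]
gripper_width: 0.008
```

>>> {"name": "arm_command", "arguments": {
  "moves": [
    [[0, 0, 0], 0]
  ]
}}

```text
time_s: 6.52
position: [519.1, 35.1, 74.9]
tcp_rot: [2.041, 2.387, 0.001]
wrist_force: [-0.8, -1.5, 1.8]
gripper_width: 0.003
```

>>> {"name": "arm_command", "arguments": {
  "moves": [
    [[0, 0, 0], 0]
  ]
}}

```text
time_s: 6.6
position: [519.2, 35.3, 75.0]
tcp_rot: [2.04, 2.387, 0.001]
wrist_force: [-0.2, -1.4, 0.5]
gripper_width: 0.004
```

>>> {"name": "arm_command", "arguments": {
  "moves": [
    [[0, 0, 0], 0]
  ]
}}

```text
time_s: 6.68
position: [519.3, 35.4, 75.2]
tcp_rot: [2.04, 2.387, 0.001]
wrist_force: [-0.5, -0.3, 1.6]
gripper_width: 0.001
```

>>> {"name": "arm_command", "arguments": {
  "moves": [
    [[0, 0, -1.5], 0],
    [[-3, 0, -1.5], 0],
    [[-6.0, 0, -1.5], 0],
    [[-6.05, 0, -1.5], 0],
    [[-6.05, 0, -0.8], 0],
    [[-6.05, 0, -0.3], 0],
    [[-6.05, 0, 0], 0],
    [[-6.05, 0, 0.05], 0],
    [[-6.05, 0, 0.05], 0],
    [[-6.05, 0, 0.05], 0]
  ]
}}

```text
time_s: 7.52
position: [528.5, -23.8, 74.7]
tcp_rot: [2.039, 2.388, 0.001]
wrist_force: [-1.0, 1.2, 2.5]
gripper_width: 0.003
```

>>> {"name": "arm_command", "arguments": {
  "moves": [
    [[0, 0, 0], 0]
  ]
}}

```text
time_s: 7.6
position: [528.5, -23.5, 74.9]
tcp_rot: [2.039, 2.389, 0.001]
wrist_force: [-0.3, -1.7, 1.6]
gripper_width: 0.001
```

>>> {"name": "arm_command", "arguments": {
  "moves": [
    [[0, 0, 0], 0]
  ]
}}

```text
time_s: 7.68
position: [528.7, -23.4, 75.1]
tcp_rot: [2.038, 2.389, 0.001]
wrist_force: [-1.1, -0.4, 2.4]
gripper_width: 0.001
```

>>> {"name": "arm_command", "arguments": {
  "moves": [
    [[0, 0, 0], 0]
  ]
}}

```text
time_s: 7.77
position: [528.7, -23.3, 75.3]
tcp_rot: [2.038, 2.389, 0.002]
wrist_force: [0.3, -1.2, 2.6]
gripper_width: 0.004
```

>>> {"name": "arm_command", "arguments": {
  "moves": [
    [[0, 0, -3], 0],
    [[0, 0, -7], 0],
    [[-1, -3, -11], 0],
    [[-1, -6, -14], 0],
    [[-1, -9, -14], 0],
    [[-1, -12, -14], 0],
    [[-1, -12, -14], 0],
    [[-1, -12, -14], 0]
  ]
}}

```text
time_s: 8.43
position: [411.1, -52.1, 215.7]
tcp_rot: [2.038, 2.387, 0.003]
wrist_force: [-0.1, -0.3, 0.5]
gripper_width: 0.003
```

```bash
python3 - <<'E'
from h import *
from bench import bot
s=bot.state();print(s["time_s"],s["position"],s["wrist_force"])
for n,(x,y,w,h) in(("top",(130,170,175,105)),("scene",(225,115,130,130))):
    d=bot.get_image(n);cv2.imwrite(f"pics/{n}1.png",d["pixels"][:,:,::-1])
    hsv=cv2.cvtColor(d["pixels"],cv2.COLOR_RGB2HSV);S=hsv[...,1];V=hsv[...,2]
    win=np.zeros(S.shape,bool);win[y:y+h,x:x+w]=1
    for c,q in sorted(blobs(win&(S<60)&(V>150),20,800),key=lambda b:b[0][0]): print(n,c.round(1),q[4],onz(d,c,78).round(1))
E
```

```text
8.4333 [411.12255135 -52.14542505 215.67326464] [-0.06310357 -0.33714168  0.47979255]
top [183.3 228.8] 92 [500.7 152.8  78. ]
top [211.2 224.2] 90 [509.3  93.5  78. ]
top [238.7 219. ] 102 [519.   34.4  78. ]
top [251.2 172. ] 96 [620.4   5.5  78. ]
top [266.3 214.6] 99 [527.3 -24.9  78. ]
scene [243.4 170.2] 29 [427.8  -7.6  78. ]
scene [252.8 240.6] 188 [ 580.1 -142.7   78. ]
scene [269.6 197.1] 89 [531.4 -27.9  78. ]
scene [282.5 180. ] 81 [522.5  31.4  78. ]
scene [294.7 164. ] 78 [513.8  90.4  78. ]
scene [306.4 148.5] 69 [504.8 150.1  78. ]
scene [320.4 236.4] 274 [690.7 -36.4  78. ]
scene [323.1 227. ] 219 [680.5 -12.7  78. ]
scene [342.9 131.8] 37 [543.5 259.2  78. ]
```

View pics/scene1.png

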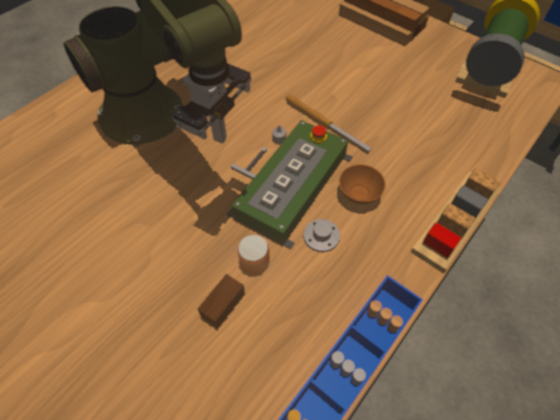

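The picture shows the arm clear of the box and nothing moved. In the scene view, key 3 (294.7,164.0) is now offset from its top-view position by (4.5,-3.1) mm, in line with the other three keys. All four are up.

```bash
python3 -c "
from bench import bot
bot.close_job()"
```

```text
the job is handed in; nothing more can be done
```

Key 3 (y = +10 mm) was the latched one. I pressed it to its stop and released it, and all four keys are now up. I handed the job in at about 8.5 s.

- **Finding it:** The first pictures put key 3 about 6 mm lower than the others. Tapping agreed: no force at 73 mm above the bench, where a raised key would give about 3 N.
- **Releasing it:** I pressed it to 68 mm, reading about 12 N at the stop. On the way up it pushed back with about 1.5 N at 75 mm, so it was released.
- **Other keys:** Keys 1, 2 and 4 were tapped only about 3 mm down. Each pushed back with roughly 1–3 N. Single force readings vary by about 1 N, and key 2 was the weakest, averaging about 1.3 N.
- **Last check:** With the gripper clear, both camera views put all four keys at the same height. The scene picture shows nothing on the bench moved. No check failed.

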